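# Hold a housing square in the checking nest

## Task

Pick up the machined aluminium housing, lay it flat in the steel checking nest with its long edge towards the long rail, and press it snugly into the corner so that it bears on the stops of the long and the short rail at once and pushes the dial indicator's plunger back. Use firm hand pressure without ramming, keep the robot off the indicator and leave the other things on the plate where they are. Finish while still holding the housing pressed home against both rails, so that the dial can be read: do not let go.

Things in the scene. Friction and masses are not known exactly. Their poses are not given: they have to be found in the camera images.
- housing: loose aluminium part, 0.33 to 0.48 kg: flange 84 (x) x 64 (y) x 16 mm high, with a raised rectangular boss 56 (x) x 36 (y) mm in its middle, up to 50 mm above the underside; 24 mm bore in the boss top. Origin: centre of the underside; z up. The same after half a turn: either way round is right. Grip the boss from above. Starts flat on the granite plate, boss up, any yaw
- nest: steel base 170 (x) x 130 (y) x 20 mm, fixed on the granite plate (plate top: z = 0.05 in the world). Origin: centre of its underside; z up. Floor: z = 20 mm of its frame, ground and lightly oiled (friction 0.2 to 0.3). Long rail at +y, short rail at +x; open at -x and -y. Housing home: its origin at (22, 12, 20) mm of this frame, its x along the nest's x. Stands left or right on the plate, yaw up to 0.35 rad
- long_rail: rigid dark bar 128 x 18 mm along the nest's x, 18 mm above the nest's floor. Two bright stop pads 20 mm wide, 3 to 15 mm above the floor, at x = -10 and 48 mm of the nest; their faces at y = 44 mm of the nest look to its -y. 5 to 20 N on each rail is right; over 60 N is ramming. Origin: centre of its underside, at (-4, 56, 20) mm of the nest; axes as the nest's
- short_rail: rigid dark bar 96 x 18 mm along the nest's y, 18 mm above the nest's floor. One bright stop pad 20 mm wide, 3 to 15 mm above the floor, at y = 16 mm of the nest; its face at x = 64 mm of the nest looks to its -x. Origin: centre of its underside, at (76, -11, 20) mm of the nest; axes as the nest's
- corner (a point): the inner corner where the planes of the long rail's and the short rail's pad faces meet, on the nest's floor: at (64, 44, 20) mm of the nest; axes as the nest's. The housing home has its flange corner here
- indicator: the dial indicator, lying face up behind the short rail on the nest's +x side: a round case 53 mm across and 16 mm thick with a white dial, top 36 mm above the granite plate; delicate, the robot must keep off it. Origin: centre of the case, at (124, -11, 29) mm of the nest; axes as the nest's
- plunger (a joint): travel of the indicator's sprung plunger, in m: 0 free, grows as it is pushed back towards the nest's +x (up to 0.006); about 0.0025 with the housing home on the short rail's pad. The spring pushes back with 1.1 N at 0 and 1.7 N there
- plunger_tip (a point): the plunger's round tip (5 mm ball), 9 mm above the nest's floor: free, it stands 2.5 mm out of the plane of the short rail's pad face towards -x, at (61.5, -11, 29) mm of the nest
- bearing_ring: bystander, leave alone: a loose plain steel ring 76 mm across, 42 mm high, in the middle of the plate's far part. Origin: centre of its underside
- parallel_block: bystander, leave alone: a loose dark steel block 75 x 50 x 25 mm with six round holes, near the robot in the middle. Origin: centre of its underside
- plug_gauge: bystander, leave alone: a loose plug gauge lying far out on the robot's left, a hexagonal dark steel handle 60 mm long and 14 to 16 mm thick with bright pins at both ends, 106 mm overall. Origin: under the middle of the handle, on the plate
Not all that is in view belongs to the job. Of the things shaped like the housing, the aluminium one is meant.

How it is judged:
By the outcome, as a careful person would: the job done as asked, in the order asked, and still so for the second after the job is handed in, while the arm keeps its last pose, push and grip.
It also fails if it takes over 48 s, if anything falls off the work surface, if the arm or the gripper's body presses on something with over 40 N, if the wrist force passes 120 N, or if a joint passes its speed limit or range.

## Robot

A 6-joint arm with a two-finger parallel gripper is mounted at the origin on the work surface. World frame = base frame: x ahead of the robot, y to its left, z up, the work surface at z = 0. Lengths are in m, angles in rad, forces in N, time in s.
With the tool pointing down it reaches from about 0.325 to 0.775 m from the base axis. Payload 5.5 kg.
Tool frame: the origin (TCP) lies midway between the tips of the shut fingers; the grasp point (between the pads) lies 19 mm behind it; z points along the fingers, x is the direction in which the jaws open and shut, and the axes are right-handed (so a half turn about z gives the same grasp; the last joint's range is limited). The gripper opens to 88 mm and grips with 3 to 60 N. Pads are 20 mm wide; open, the fingers measure 115 mm over their backs; the gripper's body (75 mm by 178 mm) begins 61 mm behind the grasp point.
Start: joints at [-1.211, 0.091, 1.231, -0, 1.82, -0.057], TCP at [0.243, -0.549, 0.223] pointing down, gripper open.
Joint ranges: [-2.87, 2.87], [-0.86, 2.18], [0.17, 2.46], [-1.51, 4.65], [0.06, 2.69], [-2.65, 2.65]. Speed limits (rad/s): [2.57, 2.57, 3.01, 3.14, 3.14, 3.14].

## Interface

Orientations are given as a 3x3 rotation matrix whose columns are the frame's x, y, z axes.
In Python, from cell import bot gives the robot as it stands. Calls block until the motion is done:
- bot.reach(position, orientation): joint-space move of the TCP to a pose.
- bot.movel(position, rotation=None, rate=0.15, threshold=None): straight line of the TCP; rotation=None keeps the orientation; rate is the mean speed in m/s. With threshold (N) it stops when the force on the tool has changed by that much, and returns True; else False.
- bot.goto_joints(angles): joint-space move.
- bot.command_gripper(opening, strength=None): finger opening in m; strength is the grip in N (None keeps the last); returns when the fingers have stopped.
- bot.pause(seconds).
- bot.ik(position, orientation): joint angles nearest the present ones, or None.
- bot.capture(name): name is "side" or "top" or "wrist"; returns a dict with "image" (384x512x3 uint8, red, green, blue), "z_map" (384x512 float32, m along the optical axis (not along the pixel's ray), 0 where there is no reading), "camera_matrix" (3x3 intrinsics, pixels), "R" (3x3) and "t" (3): a world point X has camera coordinates R X + t. Camera axes: x right, y down, z forward; pixel columns grow to the right and rows downward; lengths in m; the calibration is good to about 2 mm. A picture is of the moment at which its call begins.
A pose or a line that the arm cannot do raises bot.Unreachable and nothing moves.
- bot.close_job(): hands the job in, once; it reports no verdict.
Readings, each from a call of its own:
- bot.read_time_s(): time.
- bot.read_qpos(): joint angles.
- bot.read_joint_velocities(): joint speeds.
- bot.read_joint_torque(): joint torques, N m.
- bot.read_position(): TCP position.
- bot.read_eef_rot(): TCP orientation.
- bot.read_ft_force(): force on the tool from outside, world axes, zero at the start.
- bot.read_ft_torque(): the same for the moment, N m.
- bot.read_width(): finger opening in m.
Only numpy, scipy, OpenCV 4.12 (cv2) and the standard library are available. Lean on these libraries where they do the work, as an engineer would, in place of code of your own. Each camera call takes 0.05 s, during which the arm holds its last target.

## Working session

There is one attempt and no reset: what is moved stays moved. The work goes in short steps, each a Python script; the robot and the scene stay as the last script left them, time stands still between calls to the robot, and variables do not carry over. Pictures are saved under pics/ and viewed, and the job is handed in when it is done.

```bash
ls; mkdir -p pics; python3 - <<'E'
from cell import bot
import cv2,numpy as np
for n in ["top","side"]:
    c=bot.capture(n); cv2.imwrite(f"pics/{n}0.png",c["image"][:,:,::-1]); np.savez(f"pics/{n}0.npz",**c)
    print(n,c["camera_matrix"].tolist(),c["R"].round(3).tolist(),c["t"].round(3).tolist(),(c["z_map"]>0).mean())
print(bot.read_time_s(),bot.read_ft_force(),bot.read_eef_rot().round(3).tolist())
E
```

```text
pics
top [[358.70157850662673, 0.0, 252.73223770153146], [0.0, 358.70157850662673, 192.82438032038937], [0.0, 0.0, 1.0]] [[0.008, -1.0, 0.013], [-0.99, -0.01, -0.139], [0.139, -0.011, -0.99]] [-0.141, 0.56, 1.058] 0.9962310791015625
side [[400.1576219220935, 0.0, 258.22579334834677], [0.0, 400.1576219220935, 192.32082428820743], [0.0, 0.0, 1.0]] [[-0.794, -0.608, 0.015], [-0.303, 0.374, -0.877], [0.528, -0.7, -0.481]] [0.369, 0.292, 0.841] 0.9961293538411459
0.1 [0.43097802 0.39742877 0.20722114] [[0.405, -0.914, -0.001], [-0.914, -0.405, 0.002], [-0.002, -0.0, -1.0]]
```

View pics/top0.png

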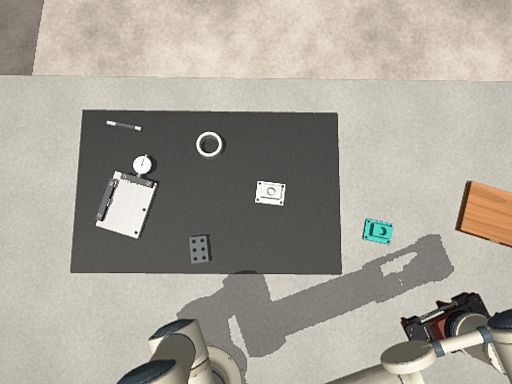

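View pics/side0.png

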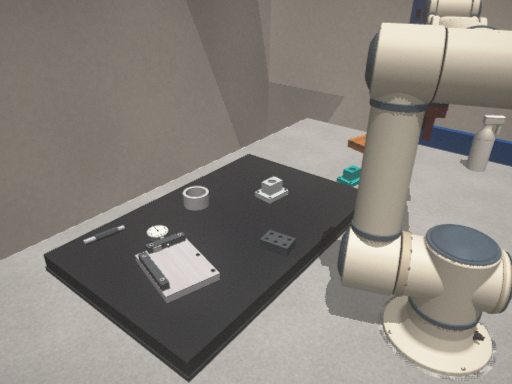

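The top view shows two things shaped like the housing. The pale aluminium one is on the plate at about (270,192), and a teal one is off the plate at about (378,231). The aluminium one matches the description. The nest is at about (127,205), with its long rail on the left at (107,200), its short rail at the top at (135,178) and the dial at (143,163). I'll check both in close crops.

```bash
python3 - <<'E'
import cv2,numpy as np
im=cv2.imread("pics/top0.png")
a=cv2.resize(im[170:215,245:300],None,fx=7,fy=7,interpolation=cv2.INTER_CUBIC)
b=cv2.resize(im[150:245,88:165],None,fx=5,fy=5,interpolation=cv2.INTER_CUBIC)
h=max(a.shape[0],b.shape[0]); o=np.zeros((h,a.shape[1]+b.shape[1],3),np.uint8)
o[:a.shape[0],:a.shape[1]]=a;o[:b.shape[0],a.shape[1]:]=b
cv2.imwrite("pics/crop0.png",o);print(o.shape)
d=np.load("pics/top0.npz");z=d["z_map"];K=d["camera_matrix"];R=d["R"];t=d["t"]
v,u=np.mgrid[:384,:512];P=np.stack([(u-K[0,2])/K[0,0]*z,(v-K[1,2])/K[1,1]*z,z],-1)
W=(P-t)@R
np.save("pics/W.npy",W)
print((W[172:212:3,250:292:4,2]*1000).round(0).astype(int))
print((W[160:240:5,95:160:5,2]*1000).round(0).astype(int))
E
```

```text
(475, 770, 3)
[[  51   50   48   51   48   50   47   47   51   50   48]
 [  49   46   46   54   48   50   51   52   47   48   45]
 [  47   45   48   47   54   49   50   45   52   50   47]
 [  47   50   66   65   46   50   52   47   49   50   51]
 [  49   48   66  100   97   66   64   66   67   50   43]
 [  50   49 1127   98  101   90   99   98   65   49   52]
 [  50   50   64   98   99   65   79  102   64   51   51]
 [  48   46   67  100  100   70   83   97   62   46   50]
 [  52   48   68   91   97   99  100  102   63   47   52]
 [  52   50   65   68   65   68   65   69   64   46   45]
 [  48   49   54   65   66   66   62   65   65   50   50]
 [  52   53   44   50   50   50   52   51   47   44   48]
 [  50   49   52   51   47   49   49   48   51   52   47]
 [  51   51   47   52   49   50   47   48   48   49   50]]
[[  47   49   51   51   49   50   49   51   86   87   86   49   54]
 [  48   53   44   51   49   48   51   48   86   87   88   87   49]
 [  47   48   50   47   51   48   47   52   85   84   84   48   52]
 [  51   50   51   47   68   72   86   92   49   48   49   51   50]
 [  47   49   51   89   87   71   84   86   85   86   84   49   50]
 [  53   49   48   88   81   68   66   69   72   71   87   87   65]
 [  49   49   82   89   68   68   65   66   73   71   72   68   48]
 [  47   52   83   84   66   70   67   66   66   70   68   70   47]
 [  49   52   88   77   66   71   69   70   70   69   69   68   51]
 [  50   87   86   69   71   71   71   68   68   76   70   49   50]
 [  49   84   78   74   69   71   70   70   72   69   67   50   48]
 [  48   88   69   71   68   67   72   73   67   71   62   52   50]
 [  43   90   70   71   71   69   68   71   71   67   52   49   42]
 [  51   70   67   74   71   66   69   69   67   71   46   53   49]
 [  49   54   47   49   69   67   68   64   67   60   45   49   50]
 [  47   48 1127   48   50   50   50   67   69   47   50   49   47]]
```

View pics/crop0.png

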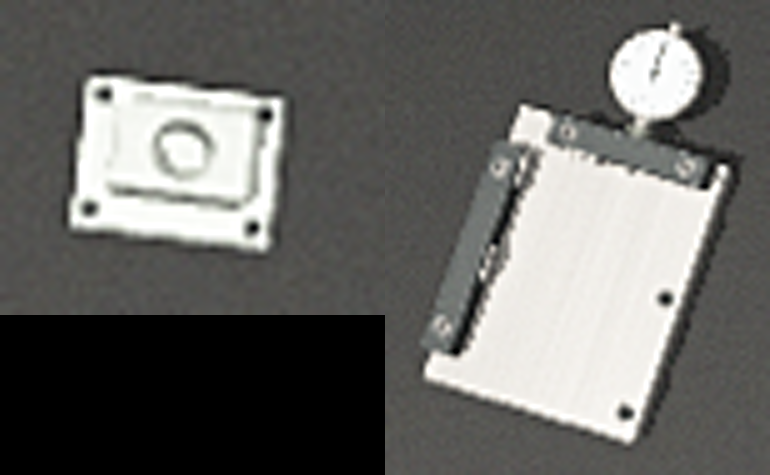

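The crop confirms it: the left part is bare aluminium with a boss, a bore and four flange holes. The nest on the right has its dial behind the short rail. Next I'll measure coarse poses.

```bash
cat > h.py <<'E'
import cv2,numpy as np
def cast(uv,d,z):
    K,R,t=d["camera_matrix"],d["R"],d["t"]
    uv=np.atleast_2d(np.asarray(uv,float)); r=np.c_[(uv[:,0]-K[0,2])/K[0,0],(uv[:,1]-K[1,2])/K[1,1],np.ones(len(uv))]@R
    C=-R.T@t; s=(z-C[2])/r[:,2]; return C+r*s[:,None]
def project(X,d):
    c=np.atleast_2d(X)@d["R"].T+d["t"]; p=c@d["camera_matrix"].T; return p[:,:2]/p[:,2:]
def rect(mask,d,z):
    cs,_=cv2.findContours(mask.astype(np.uint8),cv2.RETR_EXTERNAL,cv2.CHAIN_APPROX_NONE)
    c=max(cs,key=cv2.contourArea)[:,0]
    P=cast(c,d,z)[:,:2]
    (cx,cy),(w,h),a=cv2.minAreaRect((P*1000).astype(np.float32)); 
    if w<h: w,h,a=h,w,a+90   # a = direction of long side, deg
    return np.array([cx,cy])/1000,w,h,(a+90)%180-90,c
def nest_pt(o,yaw,p):  # p in m, nest frame, xy
    c,s=np.cos(yaw),np.sin(yaw); return np.array(o)+np.array([c*p[0]-s*p[1],s*p[0]+c*p[1]])
E
python3 - <<'E'
from h import *
d=np.load("pics/top0.npz");im=d["image"];g=im.min(2).astype(int)
m=np.zeros(g.shape,bool);m[170:215,245:300]=g[170:215,245:300]>130
print("housing",rect(m,d,.066)[:4])
W=np.load("pics/W.npy")
m=np.zeros(g.shape,bool);m[165:245,90:165]=g[165:245,90:165]>130
m2=m.copy()
k=np.zeros_like(m);k[165:245,90:165]=(W[165:245,90:165,2]>.058);
k=cv2.morphologyEx(k.astype(np.uint8),cv2.MORPH_OPEN,np.ones((5,5)))
print("nest depth",rect(k,d,.07)[:4]); 
r=rect(m,d,.07);print("nest bright",r[:4])
# dial
q=np.zeros(g.shape,bool);q[150:176,128:156]=g[150:176,128:156]>150
cs,_=cv2.findContours(q.astype(np.uint8),0,1);c=max(cs,key=cv2.contourArea);(x,y),rr=cv2.minEnclosingCircle(c);print("dial px",x,y,rr,cast([x,y],d,.086))
E
```

```text
housing (array([ 0.55867572, -0.18695099]), 85.22505187988281, 66.3369369506836, 83.36528778076172)
nest depth (array([0.52558008, 0.24082068]), 175.97915649414062, 140.63241577148438, -16.282913208007812)
nest bright (array([0.52068054, 0.23902744]), 170.80825805664062, 131.2142333984375, -16.43714141845703)
dial px 142.0 165.0 10.770429611206055 [[0.63496757 0.19248151 0.086     ]]
```

```bash
cat >> h.py <<'E'
def down(a): # tool x at yaw a (rad), z down
    c,s=np.cos(a),np.sin(a); return np.array([[c,s,0],[s,-c,0],[0,0,-1.]])
E
python3 - <<'E'
from h import *
from cell import bot
D=np.deg2rad
bot.reach([.46,.225,.36],down(D(73.6)))
c=bot.capture("wrist");np.savez("pics/wn.npz",**c);cv2.imwrite("pics/wn.png",c["image"][:,:,::-1])
print(bot.read_time_s(),bot.read_qpos().round(2), bot.read_position(), (-c["R"].T@c["t"]).round(3))
bot.reach([.52,-.187,.30],down(D(-6.6)))
c=bot.capture("wrist");np.savez("pics/wh.npz",**c);cv2.imwrite("pics/wh.png",c["image"][:,:,::-1])
print(bot.read_time_s(),bot.read_qpos().round(2), (-c["R"].T@c["t"]).round(3))
E
```

```text
3.0167 [ 0.39 -0.07  1.15 -0.    2.07 -0.9 ] [0.46033167 0.22443032 0.3597624 ] [0.386 0.247 0.522]
4.6167 [-0.4  -0.01  1.19  0.    1.96 -0.29] [ 0.53  -0.108  0.462]
```

View pics/wn.png

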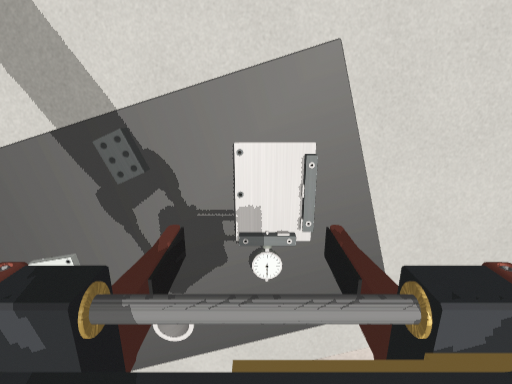

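View pics/wh.png

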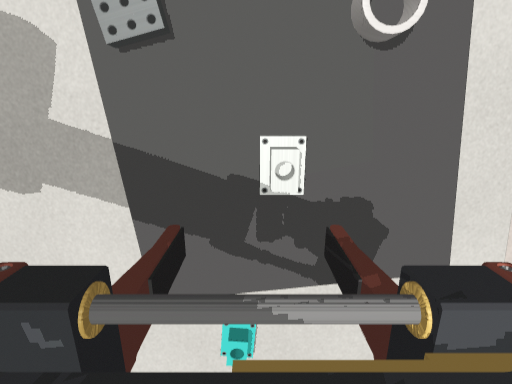

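The first picture shows the nest well: floor at (235–316, 142–242), long rail at (309,192), short rail at (268,240), dial at (267,264). The second shows the housing at (283,165), well clear of everything else. Both edges lie nearly along the image axes, so my yaw estimates are good. Now I'll fit the edge lines.

```bash
cat > m.py <<'E'
from h import *
def edge(g,pts,axis,half=8,sign=None):
    """subpixel strongest gradient along axis (0: along rows, 1: along cols) at given pixels"""
    out=[]
    for u,v in pts:
        u,v=int(round(u)),int(round(v))
        s=g[v,u-half:u+half+1] if axis==1 else g[v-half:v+half+1,u]
        dd=np.diff(s.astype(float)); 
        if sign: dd=dd*sign
        else: dd=abs(dd)
        i=dd.argmax(); w=np.clip(dd[max(i-1,0):i+2],0,None); p=(w*np.arange(max(i-1,0),max(i-1,0)+len(w))).sum()/w.sum()+.5-half
        out.append((u+p,v) if axis==1 else (u,v+p))
    return np.array(out)
def line(P):
    vx,vy,x,y=cv2.fitLine((P*1000).astype(np.float32),cv2.DIST_HUBER,0,.01,.01).ravel(); return np.array([vx,vy]),np.array([x,y])/1000
def ang(v,ref): 
    a=np.degrees(np.arctan2(v[1],v[0])); return (a-ref+90)%180-90+ref
def isect(l1,l2):
    A=np.c_[l1[0],-l2[0]]; s=np.linalg.solve(A,l2[1]-l1[1]); return l1[1]+s[0]*l1[0]
E
python3 - <<'E'
from m import *
d=np.load("pics/wn.npz");g=cv2.cvtColor(d["image"],cv2.COLOR_RGB2GRAY)
L=edge(g,[(235,v) for v in range(150,205,3)],1,5,1); T=edge(g,[(u,142) for u in range(245,312,4)],0,5,1)
Rr=edge(g,[(316,v) for v in range(146,152)],1,5,-1)
print(L[[0,-1]],T[[0,-1]],Rr[:3])
lL=line(cast(L,d,.07)[:,:2]);lT=line(cast(T,d,.07)[:,:2])
print("yaw from left edge",ang(lL[0],-16),"from top edge",ang(lT[0],74)-90)
C=isect(lL,lT);print("corner(-85,-65)",C)
# rail top right edge: nest y=65, z=.088 ; rail ends x=-68, 60
E=edge(g,[(316,v) for v in range(160,225,4)],1,5,1);print(E[[0,-1]]);lE=line(cast(E,d,.088)[:,:2]);print("rail edge yaw",ang(lE[0],-16))
yaw=np.radians((ang(lL[0],-16)+ang(lT[0],74)-90)/2)
o=nest_pt(C,yaw,(.085,.065));print("nest origin",o,np.degrees(yaw))
n=np.array([-np.sin(yaw),np.cos(yaw)]);print("rail back y in nest mm",1000*(lE[1]-o)@n, "right edge",1000*(cast(Rr,d,.07)[:,:2]-o)@n)
# housing
d=np.load("pics/wh.npz");g=cv2.cvtColor(d["image"],cv2.COLOR_RGB2GRAY)
e=dict(L=edge(g,[(260,v) for v in range(142,190,3)],1,5,1),R=edge(g,[(306,v) for v in range(142,190,3)],1,5,-1),T=edge(g,[(u,136) for u in range(265,302,3)],0,5,1),B=edge(g,[(u,195) for u in range(265,302,3)],0,5,-1))
l={k:line(cast(v,d,.066)[:,:2]) for k,v in e.items()}
for k in l: print(k,e[k][[0,-1]].round(1).tolist(),ang(l[k][0],83 if k in "LR" else -7))
cs=[isect(l[a],l[b]) for a in "LR" for b in "TB"];print("housing centre",np.mean(cs,0),np.linalg.norm(cs[0]-cs[1]),np.linalg.norm(cs[0]-cs[2]))
E
```

```text
[[233.66568047 150.        ]
 [234.81677019 204.        ]] [[245.         141.89449541]
 [309.         141.88317757]] [[315.53478261 146.        ]
 [315.53448276 147.        ]
 [315.57758621 148.        ]]
yaw from left edge -16.603928 from top edge -16.4691
corner(-85,-65) [0.4209254  0.20204222]
[[314.  160. ]
 [315.5 224. ]]
rail edge yaw 0.0
nest origin [0.5209104 0.2401605] -16.536514
rail back y in nest mm -378.49194 right edge [64.05448254 64.15102627 64.31638767 64.23648692 63.98582427 64.03519491]
L [[259.5, 142.0], [259.4, 187.0]] 83.841866
R [[305.6, 142.0], [303.6, 187.0]] 83.44387
T [[265.0, 135.5], [301.0, 135.5]] -6.5583496
B [[265.0, 194.6], [301.0, 194.4]] -6.5662766
housing centre [ 0.5595245  -0.18665041] 0.08413035 0.06376173m.py:11: RuntimeWarning: invalid value encountered in scalar divide
  i=dd.argmax(); w=np.clip(dd[max(i-1,0):i+2],0,None); p=(w*np.arange(max(i-1,0),max(i-1,0)+len(w))).sum()/w.sum()+.5-half
```

Poses are consistent: the housing's sides measure 84.1 × 63.8 mm, and the nest yaw agrees to 0.15°. Now I'll grasp.

```bash
python3 - <<'E'
from h import *
from cell import bot
D=np.deg2rad; R=down(D(-6.5))
h=np.array([.5595,-.1867])
bot.reach([*h,.16],R); bot.command_gripper(.06,50)
print(bot.read_ft_force())
print(bot.movel([*h,.071],rate=.12,threshold=15))
f0=bot.read_ft_force();bot.command_gripper(.0,50)
print("w",bot.read_width(),f0,bot.read_ft_force(),bot.read_position())
bot.movel([*h,.18],rate=.15); print("w",bot.read_width(),bot.read_ft_force(),bot.read_time_s())
c=bot.capture("wrist");np.savez("pics/wg.npz",**c);cv2.imwrite("pics/wg.png",c["image"][:,:,::-1])
c=bot.capture("side");cv2.imwrite("pics/sg.png",c["image"][:,:,::-1])
E
```

```text
[-0.38695457  0.28639746 -0.98595348]
False
w 0.03549199143977454 [ 0.40001899 -1.12616545 -0.1865244 ] [-0.07678363 -0.41362264  2.14719093] [ 0.5597101  -0.18677714  0.07156866]
w 0.03586381989431743 [-0.73385193  0.11189415 -4.79956961] 8.1417
```

View pics/wg.png

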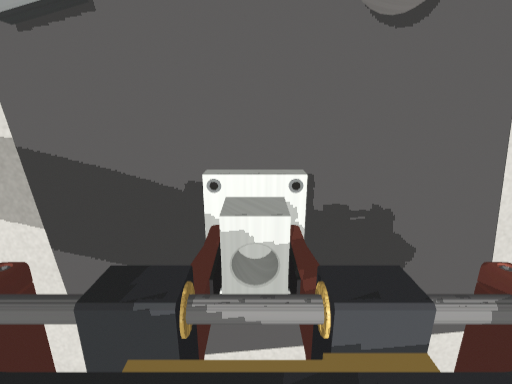

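View pics/sg.png

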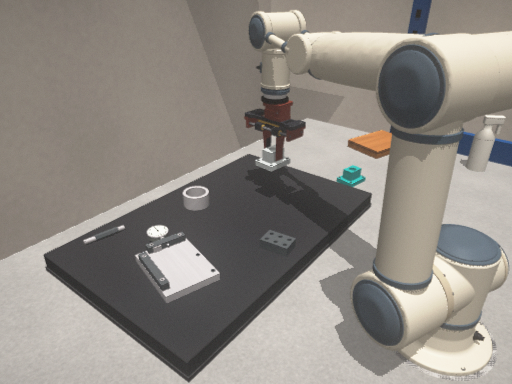

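The housing is held squarely between the jaws: front flange edge level at row 171, width 35.9 mm. The other objects are undisturbed. Next I'll carry it to a point 10 mm short of both stops and lower it.

```bash
cat >> h.py <<'E'
YAW=np.radians(-16.53); NO=np.array([.5209,.2402])
EX=np.array([np.cos(YAW),np.sin(YAW)]);EY=np.array([-np.sin(YAW),np.cos(YAW)])
E
python3 - <<'E'
from h import *
from cell import bot
p=nest_pt(NO,YAW,(.012,.002)); R=down(YAW+np.pi/2)
bot.reach([*p,.18],R)
print("air",bot.read_ft_force(),bot.read_time_s())
bot.movel([*p,.098],rate=.12)
bot.pause(.2);f=np.mean([bot.read_ft_force() for _ in range(5)],0);print(f)
print(bot.movel([*p,.087],rate=.012,threshold=5))
for i in range(2): bot.pause(.15);print(bot.read_position(),bot.read_ft_force(),bot.read_time_s())
c=bot.capture("wrist");np.savez("pics/wp.npz",**c);cv2.imwrite("pics/wp.png",c["image"][:,:,::-1])
c=bot.capture("side");np.savez("pics/sp.npz",**c);cv2.imwrite("pics/sp.png",cv2.resize(c["image"][200:310,110:240,::-1],None,fx=5,fy=5,interpolation=cv2.INTER_CUBIC))
E
```

```text
air [ 1.25291161  0.0833969  -4.03695228] 9.8083
[-0.11348921 -0.06013102 -3.73407628]
True
[0.53303268 0.23871957 0.09151437] [1.89487898 0.78216752 5.27007272] 11.5917
[0.53302091 0.23874011 0.09151394] [0.49064697 0.08818884 5.91746669] 11.7417
```

View pics/wp.png

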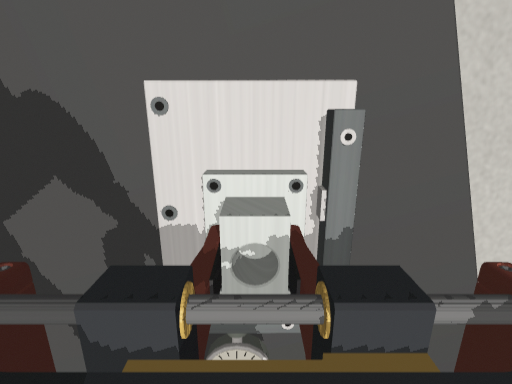

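View pics/sp.png

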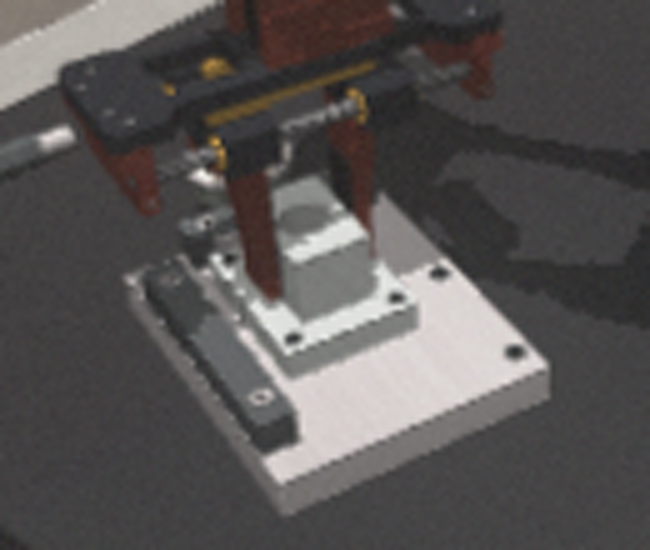

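The housing is flat on the nest floor and square to the rails. In the wrist view there is a gap of about 12 px to the long-rail pad at (321,203). Next: guarded moves towards the long rail, then towards the short rail.

```bash
cat >> h.py <<'E'
def st(bot,tag,n=6):
    bot.pause(.1)
    F=[]
    for _ in range(n): F.append(bot.read_ft_force()); bot.pause(.02)
    f=np.mean(F,0);p=bot.read_position();q=p[:2]-NO
    T=bot.read_ft_torque()
    print(tag,"nest xy mm",(1000*q@EX).round(2),(1000*q@EY).round(2),"z",(1000*p[2]).round(2),"F nest",(f[:2]@EX).round(1),(f[:2]@EY).round(1),f[2].round(1),"Tz",T[2].round(2),"w",round(bot.read_width()*1000,2),"t",bot.read_time_s()); return p,f
E
python3 - <<'E'
from h import *
from cell import bot
p,f=st(bot,"start")
z=p[2]
def mv(dv,rate,th):
    q=bot.read_position(); q=np.array([*(q[:2]+dv),z]); return bot.movel(q,rate=rate,threshold=th)
print(mv(EY*.016,.012,7)); p,f=st(bot,"y")
print(mv(EX*.016,.012,7)); p,f=st(bot,"x")
E
```

```text
start nest xy mm 12.05 2.04 z 91.49 F nest 0.3 0.6 6.0 Tz -0.01 w 35.82 t 12.0417
True
y nest xy mm 12.18 11.39 z 91.6 F nest -0.7 -0.0 3.0 Tz 0.09 w 35.59 t 13.15
True
x nest xy mm 22.17 11.21 z 91.61 F nest -0.2 -0.7 2.5 Tz -0.07 w 35.96 t 14.225
```

```bash
python3 - <<'E'
from h import *
from cell import bot
p,f=st(bot,"s"); c=p.copy()
for k in range(4):
    c[:2]+=EY*.0006; bot.movel(c,rate=.01); _,f=st(bot,f"y{k}")
    if f[:2]@EY<-9: break
for k in range(4):
    c[:2]+=EX*.0006; bot.movel(c,rate=.01); _,f=st(bot,f"x{k}")
    if f[:2]@EX<-9: break
E
```

```text
s nest xy mm 21.87 11.36 z 91.68 F nest 0.0 -0.5 1.9 Tz -0.16 w 35.88 t 14.425
y0 nest xy mm 21.85 11.42 z 91.69 F nest -1.0 -5.5 3.5 Tz -0.04 w 35.38 t 14.875
y1 nest xy mm 21.86 11.46 z 91.68 F nest -1.3 -7.4 4.6 Tz 0.09 w 35.9 t 15.325
y2 nest xy mm 21.88 11.52 z 91.71 F nest -1.5 -9.2 5.7 Tz 0.15 w 35.55 t 15.775
x0 nest xy mm 21.94 11.54 z 91.73 F nest -4.0 -9.4 6.4 Tz 0.26 w 35.61 t 16.225
x1 nest xy mm 22.12 11.58 z 91.81 F nest -5.8 -9.6 7.6 Tz 0.24 w 35.69 t 16.675
x2 nest xy mm 22.35 11.56 z 91.83 F nest -7.0 -10.2 8.0 Tz 0.31 w 35.91 t 17.125
x3 nest xy mm 22.37 11.58 z 91.84 F nest -9.2 -10.7 8.9 Tz 0.23 w 35.39 t 17.575
```

```bash
python3 - <<'E'
from h import *
from cell import bot
c=bot.capture("wrist");np.savez("pics/wq.npz",**c);a=c["image"][:,:,::-1]
b=bot.capture("side");np.savez("pics/sq.npz",**b)
t=bot.capture("top");np.savez("pics/tq.npz",**t)
o=np.zeros((600,800,3),np.uint8)
o[:300,:400]=cv2.resize(a[60:384,120:400],None,fx=1,fy=1)[:300,:400] if 0 else cv2.resize(a,(400,300))
s=cv2.resize(b["image"][215:300,120:230,::-1],(400,309),interpolation=cv2.INTER_CUBIC);o[:309,400:]=s
s=cv2.resize(t["image"][145:245,85:175,::-1],(261,290),interpolation=cv2.INTER_CUBIC);o[310:600,:261]=s
s=cv2.resize(a[300:384,180:360],(500,233),interpolation=cv2.INTER_CUBIC);o[330:563,290:790]=s
cv2.imwrite("pics/chk1.png",o)
E
```

```text
(no output)
```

View pics/chk1.png

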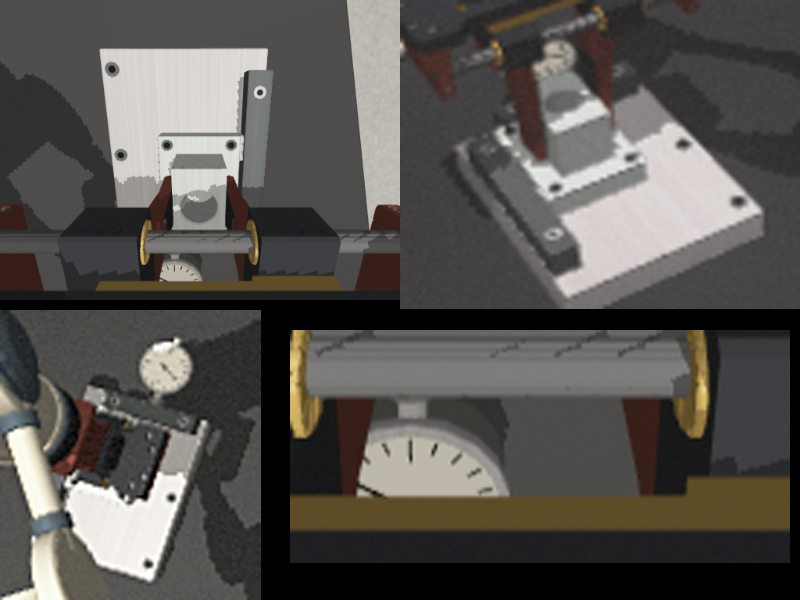

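The dial needle has turned since the start (top view, dial at about (142,165)), so the plunger is moving. I'll press further in small steps and track the needle. It should stop turning once the short-rail pad carries the load.

```bash
cat >> h.py <<'E'
def dial(t,name):
    im=t["image"]; s=cv2.resize(im[150:182,126:158,::-1],None,fx=12,fy=12,interpolation=cv2.INTER_CUBIC); cv2.imwrite(name,s); return s
E
python3 - <<'E'
from h import *
from cell import bot
R=bot.read_eef_rot(); print(np.degrees(np.arccos(-R[2,2])).round(2), np.degrees(np.arctan2(R[1,0],R[0,0]))-90)
c0=bot.read_position()
ims=[dial(np.load("pics/top0.npz"),"pics/d0.png"),dial(np.load("pics/tq.npz"),"pics/d1.png")]
# the target is ~2.4 mm ahead of p0 in x and 1.8 in y of the position at 's' (21.87,11.36)
c=np.array([*nest_pt(NO,YAW,(.02187+.0024,.01136+.0018)),.09168])
for k in range(3):
    c[:2]+=EX*.0008+EY*.0003; bot.movel(c,rate=.01); _,f=st(bot,f"x{k}")
    if f[:2]@EX<-14 or f[:2]@EY<-17: break
t=bot.capture("top");np.savez("pics/tr.npz",**t);ims.append(dial(t,"pics/d2.png"))
c2=bot.capture("wrist");np.savez("pics/wr.npz",**c2)
o=np.hstack([cv2.resize(i,(266,266)) for i in ims])
w=cv2.resize(c2["image"][150:260,180:380,::-1],(600,330),interpolation=cv2.INTER_CUBIC)
O=np.zeros((600,800,3),np.uint8);O[:266,:798]=o;O[268:598,:600]=w;cv2.imwrite("pics/chk2.png",O)
E
```

```text
0.64 -16.50027939096192
x0 nest xy mm 22.45 11.6 z 91.9 F nest -12.5 -11.9 10.9 Tz 0.12 w 35.62 t 18.175
x1 nest xy mm 22.47 11.61 z 91.99 F nest -15.3 -14.0 12.4 Tz 0.18 w 35.35 t 18.625
```

View pics/chk2.png

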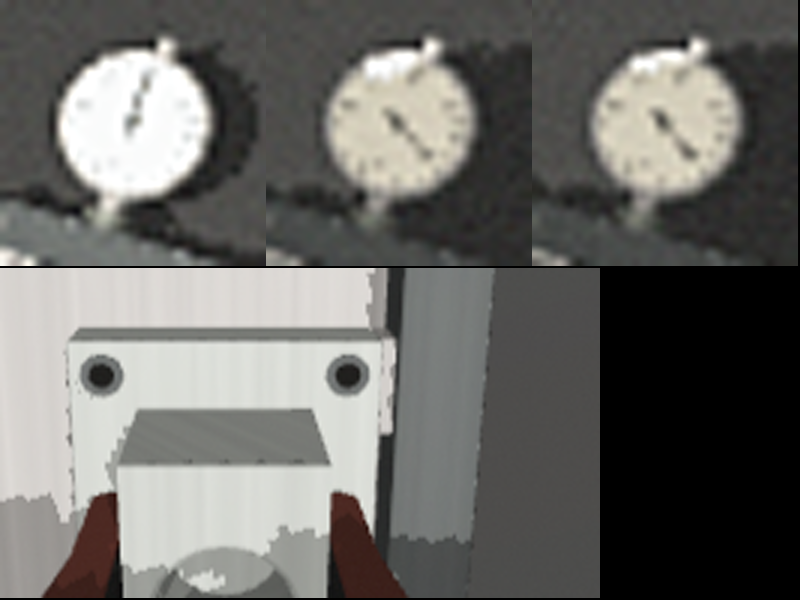

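The needle swung about 115° from its start position and has now stopped. The last 0.8 mm of command moved the part only 0.02 mm, so it is on hard contact. The wrist crop shows the flange touching the far long-rail pad at about (385,390) in the composite. Next I'll check the part's yaw and tilt.

```bash
python3 - <<'E'
from m import *
from cell import bot
R=bot.read_eef_rot();z=R[:,2];print("tool axis tilt mrad in nest x,y",(1000*z[:2]@EX).round(1),(1000*z[:2]@EY).round(1),"yaw",np.degrees(np.arctan2(R[1,0],R[0,0]))-90)
print(bot.read_ft_torque())
for nm in ["wp","wr"]:
    d=np.load(f"pics/{nm}.npz");g=cv2.cvtColor(d["image"],cv2.COLOR_RGB2GRAY)
    if nm=="wp": T=[(u,172) for u in range(212,300,3)]
    else: T=[(u,174) for u in range(212,300,3)]
    e=edge(g,T,0,4); l=line(cast(e,d,.086)[:,:2]); 
    nt=[(u,80) for u in range(165,315,5)] if nm=="wp" else [(u,64) for u in range(165,315,5)]
    n=edge(g,nt,0,6,1);ln=line(cast(n,d,.07)[:,:2])
    print(nm,"flange yaw",ang(l[0],74)-90,"nest yaw",ang(ln[0],74)-90,e[[0,-1]].round(1).tolist(),n[[0,-1]].round(1).tolist(), "flange far edge nest x",1000*(l[1]-NO)@EX)
# flange top plane tilt from the wrist depth map
d=np.load("pics/wr.npz");Z=d["z_map"];K=d["camera_matrix"]
def plane(u0,u1,v0,v1):
    v,u=np.mgrid[v0:v1,u0:u1];zz=Z[v0:v1,u0:u1];P=np.stack([(u-K[0,2])/K[0,0]*zz,(v-K[1,2])/K[1,1]*zz,zz],-1).reshape(-1,3);W=(P-d["t"])@d["R"]
    q=W[:,:2]-NO;x,y=q@EX,q@EY;ok=abs(W[:,2]-np.median(W[:,2]))<.006
    A=np.c_[x-x.mean(),y-y.mean(),np.ones(len(x))][ok];s=np.linalg.lstsq(A,W[ok,2],rcond=None)[0];print("plane slope mrad",s[:2]*1000,"z",s[2]*1000,ok.sum())
plane(208,302,178,193); plane(170,310,75,160); plane(222,288,207,235)
E
```

```text
tool axis tilt mrad in nest x,y -11.5 -9.2 yaw -16.48405392715135
[-1.3697113   2.60598226  0.14250378]
wp flange yaw -16.544212 nest yaw -16.450378 [[212.0, 169.3], [299.0, 169.3]] [[165.0, 79.9], [310.0, 79.5]] flange far edge nest x -32.28260464717504
wr flange yaw -16.479424 nest yaw -16.498405 [[212.0, 174.0], [299.0, 174.0]] [[165.0, 61.9], [310.0, 61.7]] flange far edge nest x -18.851626575142298
plane slope mrad [-23.48777469  -7.64817452] z 86.69385741941005 1407
plane slope mrad [-0.2133671   0.34056915] z 69.82258406912125 11859
plane slope mrad [203.83789941  -5.37411126] z 119.6749468081907 1499
```

Yaw agrees with the nest to 0.05°. But the tool, and the housing with it, has flexed by about 11 mrad in x and 9 mrad in y, so the trailing flange edges lift by 0.6–1 mm. I'll counter this with explicit orientation commands until it lies flat.

```bash
cat >> h.py <<'E'
def tilt(bot):
    z=bot.read_eef_rot()[:,2]; return np.array([z[:2]@EX,z[:2]@EY])
def ori(tx,ty):  # tool z tilted by tx,ty (rad) towards nest x,y
    v=EX*tx+EY*ty; w=np.array([-v[1],v[0],0])  # rotating (0,0,-1) by r: r x (0,0,-1)=(-ry, rx)
    r=np.array([v[1],-v[0],0.])
    return cv2.Rodrigues(r)[0]@down(YAW+np.pi/2)
def target(x,y,z): return np.array([*nest_pt(NO,YAW,(x/1000,y/1000)),z/1000])
E
python3 - <<'E'
from h import *
from cell import bot
assert np.allclose(ori(.01,.02)[:2,2],EX*.01+EY*.02,atol=1e-3)
a=np.zeros(2)
for k in range(3):
    bot.movel(target(25.87,13.76,91.6),rotation=ori(*a),rate=.01)
    p,f=st(bot,f"k{k}"); t=tilt(bot);print("cmd",a*1000,"tilt",t*1000)
    if (f[:2]@EX<-20) or (f[:2]@EY<-20) : break
    if abs(t).max()<.002: break
    a=np.clip(a-0.6*t,-.02,.02)
E
```

```text
k0 nest xy mm 22.49 11.55 z 91.83 F nest -14.7 -13.7 12.2 Tz 0.13 w 36.08 t 19.175
cmd [0. 0.] tilt [-7.71385792 -5.69391507]
k1 nest xy mm 22.44 11.53 z 91.62 F nest -14.3 -13.4 11.9 Tz 0.1 w 35.98 t 19.625
cmd [4.62831475 3.41634904] tilt [-3.27374423 -2.38047061]
k2 nest xy mm 22.44 11.51 z 91.56 F nest -14.1 -13.2 11.6 Tz 0.15 w 35.89 t 20.075
cmd [6.59256129 4.84463141] tilt [-1.40048841 -1.05002345]
```

```bash
python3 - <<'E'
from h import *
from cell import bot
bot.movel(target(25.87,13.76,91.6),rotation=ori(.0079,.0058),rate=.01)
bot.pause(.5)
p,f=st(bot,"fin",12); print("tilt",tilt(bot)*1000, bot.read_joint_velocities().round(4))
bot.pause(.7); st(bot,"fin2",12)
t=bot.capture("top");np.savez("pics/tf.npz",**t);s=bot.capture("side");w=bot.capture("wrist")
O=np.zeros((600,800,3),np.uint8)
O[:300,:400]=cv2.resize(w["image"][:,:,::-1],(400,300))
O[:300,400:]=cv2.resize(s["image"][:,:,::-1],(400,300))
O[300:,:300]=cv2.resize(dial(t,"pics/df.png"),(300,300)); O[300:,300:700]=cv2.resize(t["image"][:,:,::-1],(400,300))
cv2.imwrite("pics/fin.png",O)
E
```

```text
fin nest xy mm 22.44 11.51 z 91.53 F nest -14.3 -13.0 11.4 Tz 0.17 w 35.96 t 21.125
tilt [-0.07763775 -0.15112831] [-0.001  -0.001   0.001   0.0016 -0.001   0.0016]
fin2 nest xy mm 22.44 11.51 z 91.49 F nest -14.0 -12.9 11.7 Tz 0.16 w 35.68 t 22.125
```

View pics/fin.png

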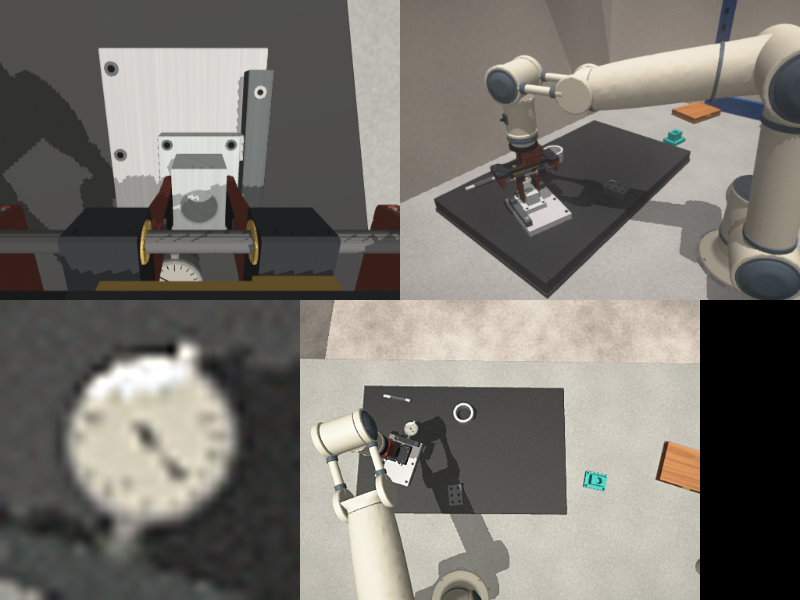

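The final picture shows the housing in the corner against the long rail. The needle points to the lower right and is steady. The ring, block and plug gauge are where they started. I'm handing in.

```bash
python3 - <<'E'
from cell import bot
bot.close_job(); print(bot.read_time_s())
E
```

```text
the job is handed in; nothing more can be done
the job is handed in; nothing more can be done
```

I picked up the aluminium housing by its boss and laid it flat in the nest. I pressed it into the corner against both rails and handed the job in at about 22 s, still gripping and pressing.

**Last checks**
- **Position:** the tool stands at nest (22.4, 11.5) mm. Home is (22, 12), so this is within the 2 mm calibration.
- **Yaw and tilt:** the flange yaw matched the nest to 0.05° when I last measured it, just before the final levelling. The tool had leaned by about 11 mrad under load, so I corrected it to under 0.2 mrad to bring the housing flat.
- **Forces:** the tool pushes with about 14 N towards the short rail and 13 N towards the long rail, steady for over a second. These are tool readings. Floor friction of up to about 4 N and the 1.7 N plunger spring mean the force on each rail is not known exactly, but I estimate 8 to 18 N.
- **Dial:** the needle swung about 115° from its start position, then stopped turning as I pressed harder.
- **Other objects:** the ring, block, plug gauge and indicator look unmoved, and the robot stayed off the indicator.

**Not confirmed:** I could not see the short-rail pad or the nearer long-rail pad, because the gripper hides them. Contact there is inferred from the steep rise in force, the needle stopping and the matching yaw. One noisy depth fit, taken before levelling, gave a larger tilt (23 mrad) than the arm's own 11 mrad. I did not repeat that fit afterwards.

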